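# Check the pan, then hold the hob at boost

## Robot

A 6-joint arm with a two-finger parallel gripper is mounted at the origin on a cart in front of the work surface, level with it; the furniture and walls round the work are solid. World frame = base frame: x ahead of the robot, y to its left, z up, the work surface at z = 0. Lengths are in m, angles in degrees, forces in N, time in s.
With the tool pointing down it reaches from about 0.35 to 0.975 m from the base axis. Payload 17.4 kg.
Tool frame: the origin (TCP) lies midway between the tips of the shut fingers; the grasp point (between the pads) lies 19 mm behind it (arm.tcp_to_grasp is the distance from the TCP to the grasp point, in m); z points along the fingers, y is the direction in which the jaws open and shut (so a half turn about z gives the same grasp; the last joint's range is limited). The gripper opens to 85 mm and grips with 20 to 120 N. Pads are 22 mm wide; open, the fingers measure 114 mm over their backs; the gripper's body (76 mm by 85 mm) begins 54 mm behind the grasp point. The pads swing forward as they close: fully open they stand 13 mm farther back than shut.
Start: joints at [-2.166, 6.646, 82.598, -0, 90.757, -2.166], TCP at [0.675, -0, 0.231] pointing down, gripper open.
Joint ranges: [-162.19, 162.19], [-47.58, 125.68], [4.15, 143.07], [-65.23, 245.23], [0.69, 171.88], [-170.13, 170.13]. Speed limits (degrees/s): [108.29, 108.29, 127.2, 180, 180, 180].

## Interface

Orientations are given as a 3x3 rotation matrix whose columns are the frame's x, y, z axes.
In Python, from cell import arm gives the robot as it stands.
- The arm moves only by the tool send_rows, never from a script. Its argument "increments" is a list that holds one entry, the list of rows, each a list of 5 numbers: the shift along the tool's x, y, z in m, then the turn about the tool's z in degrees, then the opening, from 0 (shut) to 1 (fully open). A call has 1 to 5 rows; each row is the pose to reach, as a shift and turn from the pose measured when the call began, along the tool's axes at that moment; what a row does not reach only later rows make up. A row lasts 1/10 s, in which the tool goes at most 50 mm and 8.59 degrees, less where a joint would pass 70% of its speed; a pose out of reach is approached as far as the arm can. A call with a gripper value outside its range is refused whole. The fingers move at their own pace and stop on an object; "newtons" is the grip in N (left out, the last holds). Time passes only in rows, so rows that repeat a pose let the fingers close. It gives the time, the measured TCP pose, the force and the opening at its end, in the units of the state.
- arm.sense(): the state, without advancing time (a new reading comes with each control period).
- arm.grab_frame(name): name is "scene" or "side" or "wrist"; returns a dict with "pixels" (384x512x3 uint8, red, green, blue), "fx", "fy", "cx", "cy" (pixels), "D" ([k1, k2, p1, p2, k3] as OpenCV has them; the pictures are not rectified), "R" (3x3) and "t" (3): a world point X has camera coordinates R X + t. Camera axes: x right, y down, z forward; pixel columns grow to the right and rows downward; lengths in m; the calibration is good to about 2 mm. A picture is of the moment at which its call begins. There is no depth.
- arm.hand_in(): hands the job in, once; it reports no verdict.
The state is a dict: "t": time; "joints": joint angles; "qvel": joint speeds; "joint_efforts": joint torques, N m; "tool_pos": TCP position; "ee_rot": TCP orientation; "wrist_force": force on the tool from outside, world axes, zero at the start; "moment": the same for the moment, N m; "opening": finger opening in m.
Only numpy, scipy, OpenCV 4.12 (cv2) and the standard library are available. Lean on these libraries where they do the work, as an engineer would, in place of code of your own. Each camera call takes 0.05 s, during which the arm holds its last target. There are 200 camera calls.

## Task

Pick up the infrared thermometer and aim it at the middle of the frying pan from about 15 cm away, holding it steady for two seconds, then lay it flat on the worktop again and let go of it. Then turn the hob's spring-return dial clockwise past its first two notches to the third (three dots), not on to the stop beyond, and finish while still holding it there against its spring. Leave the pan and everything else where they are.

Things in the scene. Friction and masses are not known exactly. Their poses are not given: they have to be found in the camera images.
- thermometer_grip (a point): Middle of the infrared thermometer's straight body, half-way up (18 mm above its underside). A white stick 122 x 34 x 36 mm high, 0.14 kg, lying flat on the worktop to the right of the hob. x along the stick toward its lens end, z up. A grey barrel, 25 mm across, slopes out of its front end 45 degrees down; it rises 9 mm above the stick's top, never below its underside.
- lens (a point): centre of the thermometer's lens, on the front end of the barrel: 82.5 mm ahead of thermometer_grip along the stick, 8 mm lower, on the stick's centre plane. Its z axis is the line of sight: with the stick level it points forward along the stick and 45 degrees down.
- pan_middle (a point): Centre of the frying pan's inside floor, about 46 mm above the worktop. Dark pan on the hob's left part, 212 mm across at the rim; rim 46 mm above this point. Its handle ends 232 mm from the centre and 68 mm above this point, and points along the pan's own -y, roughly to the robot's left.
- pan: the same frying pan, 1.65 kg, loose on the hob; origin at its underside, 63 mm from the bowl's centre toward the handle.
- thermometer: the whole thermometer; origin on its underside, 14 mm ahead of thermometer_grip; x toward the lens, z up.
- hob: portable hob, a box 270 mm deep (x) x 400 mm wide (y) x 42 mm high, fixed to the worktop; origin on the worktop under its centre. x away from the robot, y left, z up. The dial is on the aluminium panel along its right side, the pan on the black plate to the left.
- dial (a joint): Turn of the hob's dial about its upright axis, rad: 0 at rest (off), positive CLOCKWISE from above. Notches at 0.4, 0.8 and 1.2; a click is felt before each, at 0.2, 0.6 and 1.0, another at 1.4; stop at 1.5. The spring returns it to 0 from everywhere, no notch holds by itself: 0.05 N m at 0, 0.12 N m at 1.2, about 0.01 more up each click, 0.02 less just past it.
- dial_grip (a point): On the dial's axis, 26 mm above the panel, the height to grip. Black bar grip 46 mm long, 16 mm thick, top 36 mm above the panel, on a disc 54 mm across, 5 mm high; panel 42 mm above the worktop. x along the bar to its white pointer line, z up; turns with the dial. At rest the pointer points along the hob's x at a short bar mark; notches are marked by 1, 2 and 3 dots, clockwise.
- jar: glass jar with dark lid, 65 mm across, 86 mm high; bystander on the right; leave it alone. Origin at its underside.
- garlic: head of garlic, 56 mm across and high; bystander on the right; leave it alone. Origin at its underside.
- lemon: lemon, 72 x 57 x 58 mm; bystander on the left; leave it alone. Origin at its underside.

How it is judged (in metres and radians):
On the way, in this order (a step that is already met when the one before it is completed fails the run):
1. the held thermometer looks at the pan's middle from about 15 cm, steadily (x of pan_middle in the frame of lens between -0.035 and 0.035 m and y of pan_middle in the frame of lens between -0.035 and 0.035 m and z of pan_middle in the frame of lens between 0.09 and 0.21 m and linear speed of thermometer below 0.03 m/s and angular speed of thermometer below 0.2 rad/s and contact force between the fingers and thermometer above 1 N), for 1.5 s.
2. the thermometer lies flat on the worktop, let go (height (world z) of thermometer_grip between 0.012 and 0.024 m and angle between thermometer_grip's own z axis and vertical below 0.12 rad and contact force between the fingers and thermometer below 0.05 N and linear speed of thermometer below 0.02 m/s), for 0.2 s.
3. the dial is at the third notch (value of joint dial between 1.07 and 1.33 rad), for 0.3 s.
At the end, for the whole second after the job is handed in: The fingers hold the dial still at the third notch (1.07 to 1.33 rad, third notch 1.2), the thermometer lies flat on the worktop untouched, and the pan is within 25 mm of where it stood (all of step 2 and all of step 3 and contact force between the fingers and hob above 1 N and velocity of joint dial between -0.1 and 0.1 rad/s and distance of pan from where it was at the start of the episode below 0.025 m); the arm keeps its last pose, push and grip.
It fails at once if the pan is pushed more than 25 mm from its place (distance of pan from where it was at the start of the episode above 0.025 m).
It fails at once if the dial is turned on against its stop (value of joint dial above 1.46 rad).
It fails at once if a bystander is moved more than 30 mm (distance of any of jar, garlic, lemon from where it was at the start of the episode above 0.03 m).
It also fails if it takes over 54 s, if anything falls off the work surface, if the arm or the gripper's body presses on something with over 40 N, if the wrist force passes 120 N, or if a joint passes its speed limit or range.

## Working session

There is one attempt and no reset: what is moved stays moved. The work goes in short steps, Python scripts to look and compute and a tool call to move; the robot and the scene stay as the last step left them, time stands still between calls to the robot, and variables do not carry over. Pictures are saved under pics/ and viewed, about 8 in all and at most 12, crops included, and the job is handed in when it is done.

Besides the shell and the picture viewer there is one more tool, called after ">>>" as name(argument=value, ...), one argument or row to a line, values as JSON. send_rows: Moves the arm, as the interface text tells. Its arguments: {"type":"object","properties":{"increments":{"type":"array"},"newtons":{"type":"number"}},"required":["increments"]}

```bash
mkdir -p pics; ls; cat > h.py <<'E'
import numpy as np, cv2
from cell import arm
def grab(n,f,crop=None,scale=1):
    d=arm.grab_frame(n); im=d["pixels"][:,:,::-1].copy()
    if crop: im=im[crop[1]:crop[3],crop[0]:crop[2]]
    if scale!=1: im=cv2.resize(im,None,fx=scale,fy=scale,interpolation=cv2.INTER_CUBIC)
    cv2.imwrite("pics/"+f,im); 
    np.savez("pics/"+f+".npz",**{k:np.array(v) for k,v in d.items()}); return d
def K(d): return np.array([[d["fx"],0,d["cx"]],[0,d["fy"],d["cy"]],[0,0,1.]],float)
def back(d,uv,z):
    p=cv2.undistortPoints(np.array(uv,float).reshape(-1,1,2),K(d),np.array(d["D"],float)).reshape(-1,2)
    R=np.array(d["R"]);t=np.array(d["t"]);c=-R.T@t
    r=np.c_[p,np.ones(len(p))]@R
    return c+r*((z-c[2])/r[:,2])[:,None]
def proj(d,X):
    return cv2.projectPoints(np.array(X,float).reshape(-1,3),cv2.Rodrigues(np.array(d["R"],float))[0],np.array(d["t"],float),K(d),np.array(d["D"],float))[0].reshape(-1,2)
E
python3 - <<'E'
from h import *
for n in("scene","side"):
    d=grab(n,n+"0.png",scale=1.56); print(n,-np.array(d["R"]).T@np.array(d["t"]),d["fx"])
s=arm.sense();print(s)
E
```

```text
pics
scene [ 0.05500028 -0.77434185  1.16807742] 478.10575645384324
side [ 0.14461255 -1.15032075  0.8593528 ] 402.5105292137345
{'t': 0.1, 'joints': array([-2.16665758e+00,  6.67321781e+00,  8.26323570e+01, -3.36169065e-04,
        9.07571876e+01, -2.16507046e+00]), 'qvel': array([ 0.03113821, -0.01597219, -0.11598052, -0.0377159 ,  0.03106141,
        0.00381847]), 'joint_efforts': array([ 3.27868773e-03, -7.33665347e+01, -6.33786607e+01,  1.28913316e-04,
        5.13536113e-03,  3.94035328e-05]), 'tool_pos': array([ 6.74825663e-01, -1.43689709e-05,  2.30609576e-01]), 'ee_rot': array([[ 2.77941632e-05,  9.99999400e-01, -1.09484819e-03],
       [ 9.99999999e-01, -2.77552571e-05,  3.55508263e-05],
       [ 3.55204172e-05, -1.09484917e-03, -9.99999400e-01]]), 'wrist_force': array([-0.18830292,  0.54923083, -0.18613818]), 'moment': array([-0.00595948, -0.01887919,  0.00391282]), 'opening': 0.08544373712097916}
```

View pics/scene0.png

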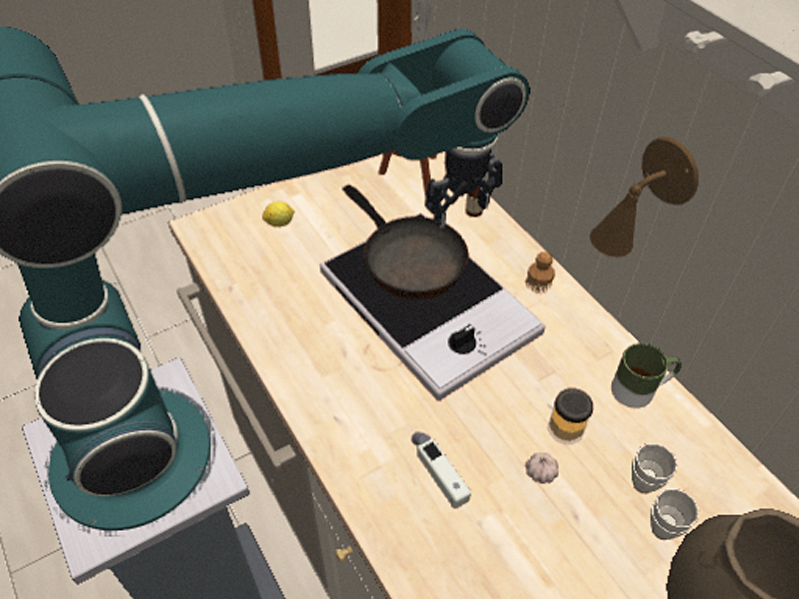

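View pics/side0.png

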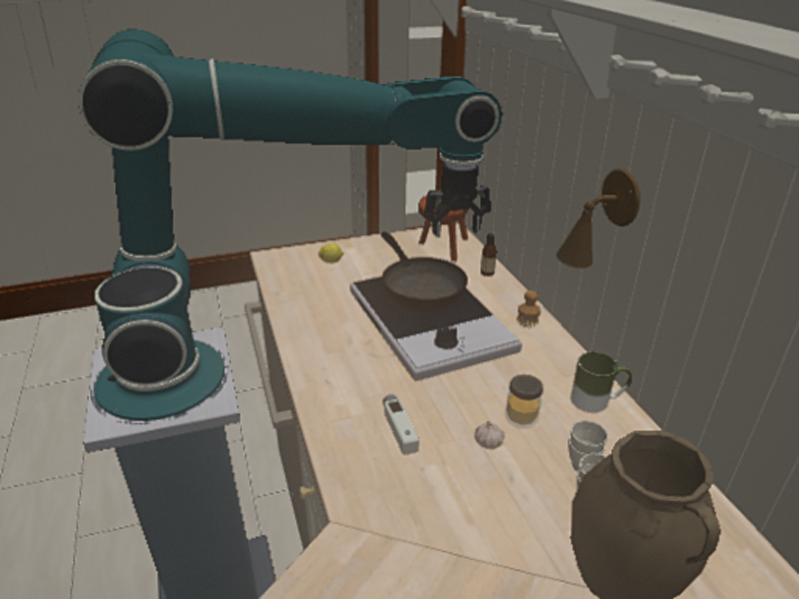

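```bash
python3 - <<'E'
from h import *
def ld(n): return dict(np.load(f"pics/{n}0.png.npz"))
S=ld("scene");D=ld("side")
b=lambda d,uv,z:np.round(back(d,np.array(uv,float)/1.56,z),4)
print("hob",b(S,[(321,266),(436,388),(544,324)],.042))
print("hob side",b(D,[(351,287),(417,368),(521,343)],.042))
print("dial top",b(S,[(463,338)],.06),b(D,[(446,337)],.06))
for nm,d,pts in(("sc",S,[(363,250),(468,262),(415,216),(410,296)]),("si",D,[(382,280),(468,284),(426,258),(424,300)])):
    print("rim",nm,b(d,pts,.092))
print("handle end",b(S,[(347,187)],.114),b(D,[(386,235)],.114))
print("stick top",b(S,[(421,447),(437,440),(470,491),(454,500)],.036))
print("stick top side",b(D,[(388,404),(405,401),(418,440),(402,446)],.036))
print("jar",b(S,[(573,397)],.086),"garlic",b(S,[(542,466)],.028),"lemon",b(S,[(278,213)],.029))
E
```

```text
hob [[ 0.4756  0.1927  0.042 ]
 [ 0.5138 -0.1791  0.042 ]
 [ 0.7739 -0.1637  0.042 ]]
hob side [[ 0.4749  0.1698  0.042 ]
 [ 0.5209 -0.1885  0.042 ]
 [ 0.7711 -0.1766  0.042 ]]
dial top [[ 0.6111 -0.1216  0.06  ]] [[ 0.6104 -0.1271  0.06  ]]
rim sc [[ 0.5493  0.1454  0.092 ]
 [ 0.7113  0.0102  0.092 ]
 [ 0.6917  0.1755  0.092 ]
 [ 0.5657 -0.0059  0.092 ]]
rim si [[ 0.5344  0.0981  0.092 ]
 [ 0.7253  0.018   0.092 ]
 [ 0.6756  0.1706  0.092 ]
 [ 0.5991 -0.0174  0.092 ]]
handle end [[0.6023 0.3056 0.114 ]] [[0.6043 0.2853 0.114 ]]
stick top [[ 0.4284 -0.263   0.036 ]
 [ 0.4592 -0.2659  0.036 ]
 [ 0.4534 -0.3728  0.036 ]
 [ 0.4221 -0.3723  0.036 ]]
stick top side [[ 0.431  -0.2699  0.036 ]
 [ 0.4654 -0.2719  0.036 ]
 [ 0.4529 -0.38    0.036 ]
 [ 0.4203 -0.3853  0.036 ]]
jar [[ 0.6877 -0.3395  0.086 ]] garlic [[ 0.5867 -0.3958  0.028 ]] lemon [[0.4731 0.3949 0.029 ]]
```

>>> send_rows(
  increments=[
    [[-0.035,-0.026,0.003,0,1],[-0.07,-0.052,0.006,0,1],[-0.11,-0.08,0.01,0,1],[-0.15,-0.11,0.015,0,1],[-0.19,-0.14,0.02,0,1]],
  ],
)

```text
t: 0.6
tool_pos: [0.5336, -0.1907, 0.2104]
ee_rot: [[-0.0, 1.0, -0.001], [1.0, 0.0, 0.0], [0.0, -0.001, -1.0]]
wrist_force: [1.0, -0.5, -0.1]
opening: 0.0856
```

>>> send_rows(
  increments=[
    [[-0.03,-0.022,0,0,1],[-0.06,-0.045,0,0,1],[-0.09,-0.065,0,0,1],[-0.12,-0.085,0,0,1],[-0.13,-0.094,0,0,1]],
  ],
)

```text
t: 1.1
tool_pos: [0.4381, -0.3227, 0.2102]
ee_rot: [[0.002, 1.0, -0.002], [1.0, -0.002, -0.0], [-0.0, -0.002, -1.0]]
wrist_force: [1.0, 0.1, 0.6]
opening: 0.0854
```

```bash
python3 - <<'E'
from h import *
d=grab("wrist","w1.png",scale=1.56); s=arm.sense();print(s["t"],s["tool_pos"],s["ee_rot"],s["qvel"]); print(-np.array(d["R"]).T@np.array(d["t"]))
E
```

```text
1.15 [ 0.4377471  -0.32288885  0.21022776] [[ 1.93665770e-03  9.99995963e-01 -2.07905047e-03]
 [ 9.99998117e-01 -1.93691609e-03 -1.22279248e-04]
 [-1.26305701e-04 -2.07880975e-03 -9.99997831e-01]] [ 3.16916764  0.16638744 -0.08595312  0.49885869 -0.00443194  3.47161744]
[ 0.4381633  -0.25008867  0.35305328]
```

View pics/w1.png

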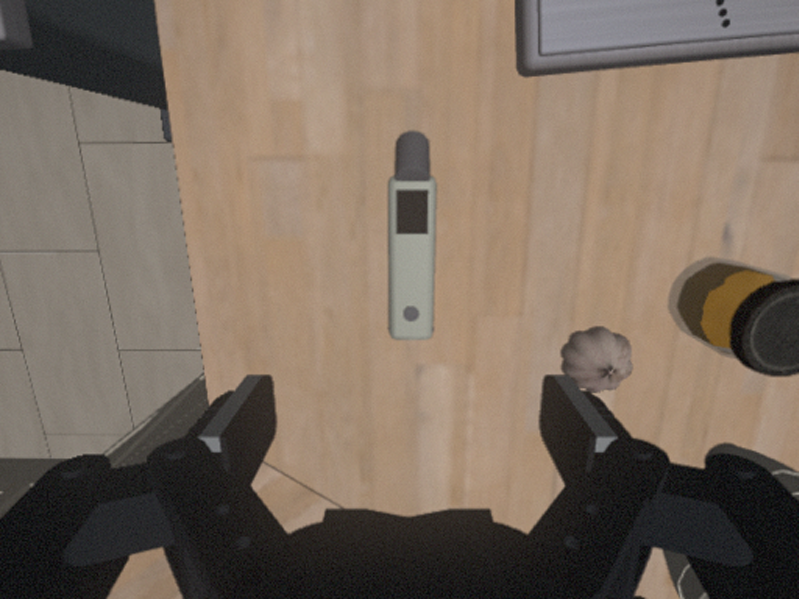

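The wrist view shows the stick nearly vertical in the image, with corners at about (388,178), (436,178), (434,338) and (389,338). The garlic, at (597,357), is clear of the right finger.

```bash
python3 - <<'E'
from h import *
d=dict(np.load("pics/w1.png.npz"))
b=lambda uv,z:np.round(back(d,np.array(uv,float)/1.56,z),4)
p=b([(388.5,178),(436,178),(433.5,338),(389,338)],.036);print(p,p.mean(0))
f=(p[0]+p[1])/2;r=(p[2]+p[3])/2;print("axis",f-r,np.linalg.norm(f-r),np.degrees(np.arctan2(*(f-r)[1::-1])))
print("garlic",b([(597,357)],.03),"hob corner",b([(528,72),(799,54)],.042))
E
```

```text
[[ 0.4247 -0.2556  0.036 ]
 [ 0.4571 -0.2556  0.036 ]
 [ 0.4571 -0.3719  0.036 ]
 [ 0.4236 -0.3718  0.036 ]] [ 0.440625 -0.313725  0.036   ]
axis [0.00055 0.11625 0.     ] 0.11625130106798807 89.72892521627698
garlic [[ 0.585  -0.3901  0.03  ]] hob corner [[ 0.5137 -0.1908  0.042 ]
 [ 0.6846 -0.1791  0.042 ]]
```

>>> send_rows(
  increments=[
    [[0.013,0.003,0.04,0,1],[0.013,0.003,0.085,0,1],[0.013,0.003,0.125,0,1],[0.013,0.003,0.145,0,1],[0.013,0.003,0.155,0,1]],
  ],
)

```text
t: 1.65
tool_pos: [0.44, -0.3086, 0.0528]
ee_rot: [[0.001, 1.0, -0.004], [1.0, -0.001, 0.002], [0.002, -0.004, -1.0]]
wrist_force: [0.5, 0.2, 0.2]
opening: 0.0854
```

>>> send_rows(
  increments=[
    [[0,0.001,0.02,0,1],[0,0.001,0.04,0,1],[0,0.001,0.048,0,1],[0,0.001,0.048,0,0.6],[0,0.001,0.048,0,0.3]],
  ],
  newtons=30,
)

```text
t: 2.15
tool_pos: [0.4414, -0.3087, 0.006]
ee_rot: [[0.001, 1.0, -0.003], [1.0, -0.001, 0.001], [0.001, -0.003, -1.0]]
wrist_force: [0.2, -0.0, 0.8]
opening: 0.0593
```

>>> send_rows(
  increments=[
    [[0,0,0,0,0],[0,0,0,0,0],[0,0,0,0,0],[0,0,0,0,0],[0,0,0,0,0]],
  ],
)

```text
t: 2.65
tool_pos: [0.442, -0.3092, 0.0074]
ee_rot: [[0.001, 1.0, -0.002], [1.0, -0.001, 0.0], [0.0, -0.002, -1.0]]
wrist_force: [-1.3, 1.1, 6.7]
opening: 0.0333
```

>>> send_rows(
  increments=[
    [[0,0,-0.02,0,0],[0,0,-0.05,0,0],[0,0,-0.09,0,0],[0.01,0.01,-0.125,0,0],[0.03,0.03,-0.145,0,0]],
  ],
)

```text
t: 3.15
tool_pos: [0.4726, -0.2801, 0.1563]
ee_rot: [[0.003, 1.0, 0.001], [1.0, -0.003, -0.002], [-0.002, 0.001, -1.0]]
wrist_force: [1.0, -0.5, -1.7]
opening: 0.0333
```

>>> send_rows(
  increments=[
    [[0.03,0.03,0,0,0],[0.06,0.06,0,0,0],[0.09,0.09,0,0,0],[0.12,0.115,0,0,0],[0.14,0.135,0,0,0]],
  ],
)

```text
t: 3.65
tool_pos: [0.6093, -0.1385, 0.1565]
ee_rot: [[0.002, 1.0, 0.002], [1.0, -0.002, -0.002], [-0.002, 0.002, -1.0]]
wrist_force: [-0.4, -1.3, -1.5]
opening: 0.0335
```

>>> send_rows(
  increments=[
    [[0.01,0.008,0,0,0],[0.02,0.016,0,0,0],[0.028,0.023,0,0,0],[0.028,0.023,0,0,0],[0.028,0.023,0,0,0]],
  ],
)

```text
t: 4.15
tool_pos: [0.632, -0.1111, 0.1566]
ee_rot: [[0.003, 1.0, 0.002], [1.0, -0.003, -0.002], [-0.002, 0.002, -1.0]]
wrist_force: [0.0, -0.8, -1.6]
opening: 0.0337
```

```bash
python3 - <<'E'
from h import *
d=grab("wrist","w2.png",scale=1.56); s=arm.sense();print(s["t"],s["tool_pos"],s["opening"],s["wrist_force"]); print(-np.array(d["R"]).T@np.array(d["t"]))
E
```

```text
4.2 [ 0.63193103 -0.11121602  0.15656287] 0.03354481347432976 [ 0.2922752   0.5229557  -2.62698689]
[ 0.6316679  -0.03813351  0.2992413 ]
```

View pics/w2.png

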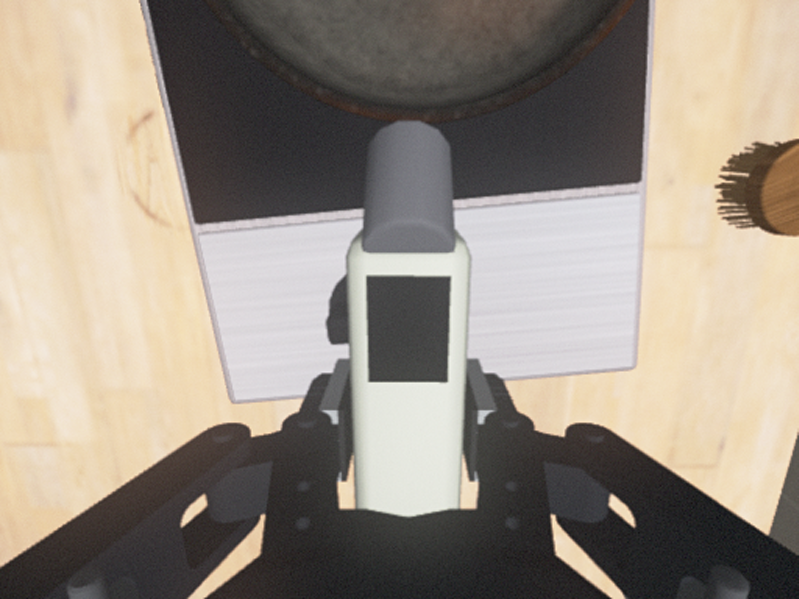

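The lens barrel points up-image toward the pan. The pan's near rim bottoms out near (415,121), and the hob's right corners are at (232,402) and (636,368).

```bash
python3 - <<'E'
from h import *
from scipy.optimize import least_squares as ls
d=dict(np.load("pics/w2.png.npz"))
b=lambda uv,z:back(d,np.array(uv,float)/1.56,z)
p=b([(215,15),(255,57),(320,98),(415,121),(500,110),(570,72),(640,8)],.09)[:,:2]
for r in(.106,None):
    f=(lambda q:np.hypot(*(p-q[:2]).T)-.106) if r else (lambda q:np.hypot(*(p-q[:2]).T)-q[2])
    s=ls(f,[.63,.08,.106]);print(np.round(s.x,4),np.round(s.fun,4))
h=b([(232,402),(636,368)],.042);v=h[1]-h[0];print("hob",h,np.linalg.norm(v),np.degrees(np.arctan2(v[1],v[0])))
print("lens/barrel sides",b([(365,247),(455,247)],.19))
print("dial partial",b([(328,345)],.065))
E
```

```text
[0.6392 0.0867 0.106 ] [ 0.0011  0.0006 -0.0005 -0.001  -0.0002 -0.0005  0.0017]
[0.6393 0.0924 0.1108] [-0.0001  0.0002 -0.0001 -0.      0.0004 -0.0006  0.0002]
hob [[ 0.51949194 -0.18116876  0.042     ]
 [ 0.77527303 -0.15828837  0.042     ]] 0.2568024059012364 5.111674926627111
lens/barrel sides [[ 0.62146017 -0.05657217  0.19      ]
 [ 0.64347814 -0.05663117  0.19      ]]
dial partial [[ 0.58748718 -0.13279172  0.065     ]]
```

>>> send_rows(
  increments=[
    [[0.003,0.005,0,0,0],[0.003,0.005,0,0,0],[0.003,0.005,0,0,0],[0.003,0.005,0,0,0],[0.003,0.005,0,0,0]],
  ],
)

```text
t: 4.7
tool_pos: [0.6369, -0.1083, 0.1566]
ee_rot: [[0.003, 1.0, 0.002], [1.0, -0.003, -0.002], [-0.002, 0.002, -1.0]]
wrist_force: [-0.3, -0.2, -1.8]
opening: 0.0338
```

>>> send_rows(
  increments=[
    [[0,0,0,0,0],[0,0,0,0,0],[0,0,0,0,0],[0,0,0,0,0],[0,0,0,0,0]],
  ],
)

```text
t: 5.2
tool_pos: [0.6369, -0.1083, 0.1566]
ee_rot: [[0.003, 1.0, 0.002], [1.0, -0.003, -0.002], [-0.002, 0.002, -1.0]]
wrist_force: [1.0, -0.7, -2.0]
opening: 0.0336
```

>>> send_rows(
  increments=[
    [[0,0,0,0,0],[0,0,0,0,0],[0,0,0,0,0],[0,0,0,0,0],[0,0,0,0,0]],
  ],
)

```text
t: 5.7
tool_pos: [0.6369, -0.1083, 0.1566]
ee_rot: [[0.003, 1.0, 0.002], [1.0, -0.003, -0.002], [-0.002, 0.002, -1.0]]
wrist_force: [-1.3, 0.2, -2.5]
opening: 0.0335
```

>>> send_rows(
  increments=[
    [[0,0,0,0,0],[0,0,0,0,0],[0,0,0,0,0],[0,0,0,0,0],[0,0,0,0,0]],
  ],
)

```text
t: 6.2
tool_pos: [0.6369, -0.1083, 0.1566]
ee_rot: [[0.003, 1.0, 0.002], [1.0, -0.003, -0.002], [-0.002, 0.002, -1.0]]
wrist_force: [-0.5, 0.3, -2.4]
opening: 0.034
```

>>> send_rows(
  increments=[
    [[0,0,0,0,0],[0,0,0,0,0],[0,0,0,0,0],[0,0,0,0,0],[0,0,0,0,0]],
  ],
)

```text
t: 6.7
tool_pos: [0.6369, -0.1083, 0.1566]
ee_rot: [[0.003, 1.0, 0.002], [1.0, -0.003, -0.002], [-0.002, 0.002, -1.0]]
wrist_force: [-0.5, -0.4, -2.7]
opening: 0.0336
```

```bash
python3 - <<'E'
from h import *
d=grab("side","s2.png",crop=(200,100,400,300),scale=3); s=arm.sense();print(s["t"],s["tool_pos"],s["qvel"])
E
```

```text
6.75 [ 0.63687984 -0.10827613  0.15658491] [-0.01411292  0.03676865 -0.0880895   0.09153528  0.02574929 -0.01856708]
```

View pics/s2.png

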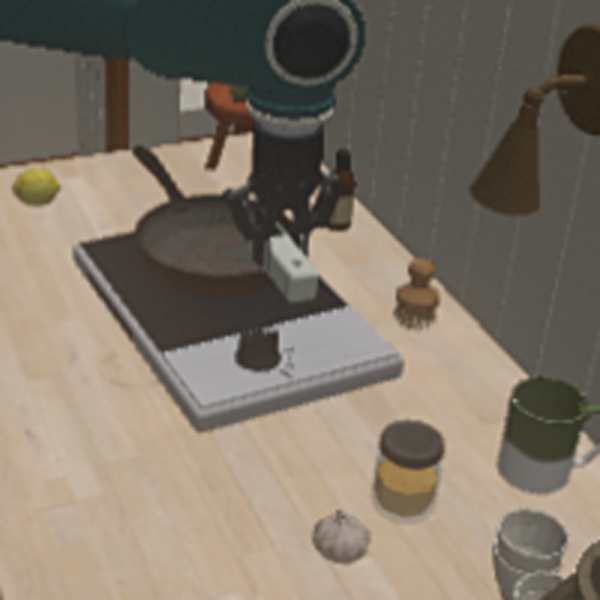

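The stick is held beside the pan at the right, rear end near (300,285) in the crop. I'll check its pitch by projecting the level model into this picture.

```bash
python3 - <<'E'
from h import *
d=dict(np.load("pics/s2.png.npz"))
g=np.array([.637,-.113,.1675])
P=[g+[sx*.017,-.061,sz*.018] for sx in(-1,1) for sz in(-1,1)]+[g+[-.017,.061,-.018],g+[.017,.061,.018]]
q=(proj(d,P)-[200,100])*3;print(np.round(q))
im=cv2.imread("pics/s2.png")
for u in q: cv2.circle(im,tuple(int(v) for v in u),2,(0,0,255),-1)
cv2.imwrite("pics/s2b.png",cv2.resize(im[180:340,180:380],None,fx=3,fy=3))
E
```

```text
[[287. 303.]
 [289. 274.]
 [316. 297.]
 [319. 269.]
 [245. 247.]
 [274. 215.]]
```

View pics/s2b.png

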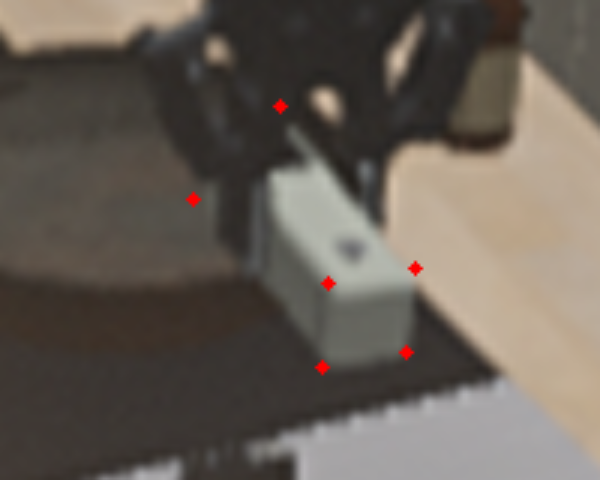

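The level model matches to about a pixel, so the aim is good (lateral error of a few mm, range about 0.16 m). Now I'll return the thermometer.

>>> send_rows(
  increments=[
    [[-0.03,-0.03,0,0,0],[-0.065,-0.063,0,0,0],[-0.1,-0.097,0,0,0],[-0.135,-0.13,0,0,0],[-0.165,-0.16,0,0,0]],
  ],
)

```text
t: 7.25
tool_pos: [0.4748, -0.2741, 0.1569]
ee_rot: [[0.003, 1.0, 0.002], [1.0, -0.003, -0.003], [-0.003, 0.002, -1.0]]
wrist_force: [0.6, 0.7, -1.3]
opening: 0.0334
```

>>> send_rows(
  increments=[
    [[-0.02,-0.02,0.01,0,0],[-0.035,-0.034,0.03,0,0],[-0.035,-0.034,0.06,0,0],[-0.035,-0.034,0.09,0,0],[-0.035,-0.034,0.11,0,0]],
  ],
)

```text
t: 7.75
tool_pos: [0.4401, -0.3091, 0.045]
ee_rot: [[0.004, 1.0, 0.001], [1.0, -0.004, -0.002], [-0.002, 0.001, -1.0]]
wrist_force: [0.7, 1.5, -1.2]
opening: 0.0333
```

>>> send_rows(
  increments=[
    [[0,0,0.015,0,0],[0,0,0.026,0,0],[0,0,0.033,0,0],[0,0,0.037,0,0],[0,0,0.038,0,0]],
  ],
)

```text
t: 8.25
tool_pos: [0.4404, -0.3093, 0.0074]
ee_rot: [[0.004, 1.0, 0.001], [1.0, -0.004, -0.002], [-0.002, 0.001, -1.0]]
wrist_force: [-3.2, 3.5, 7.3]
opening: 0.0334
```

>>> send_rows(
  increments=[
    [[0,0,0,0,0.6],[0,0,0,0,0.8],[0,0,0,0,1],[0,0,0,0,1],[0,0,0,0,1]],
  ],
)

```text
t: 8.75
tool_pos: [0.4405, -0.3093, 0.0076]
ee_rot: [[0.004, 1.0, 0.002], [1.0, -0.004, -0.002], [-0.002, 0.002, -1.0]]
wrist_force: [-1.1, -0.1, -0.3]
opening: 0.0853
```

>>> send_rows(
  increments=[
    [[0,0,0,0,1],[0,0,-0.01,0,1],[0,0,-0.04,0,1],[0,0,-0.09,0,1],[0,0,-0.14,0,1]],
  ],
)

```text
t: 9.25
tool_pos: [0.4398, -0.3086, 0.1496]
ee_rot: [[0.004, 1.0, 0.001], [1.0, -0.004, -0.002], [-0.002, 0.001, -1.0]]
wrist_force: [1.7, -0.0, 0.4]
opening: 0.0855
```

>>> send_rows(
  increments=[
    [[0,0.02,-0.01,0,1],[0.02,0.06,-0.02,0,1],[0.05,0.1,-0.02,0,1],[0.08,0.14,-0.02,0,1],[0.11,0.165,-0.02,0,1]],
  ],
)

```text
t: 9.75
tool_pos: [0.6071, -0.1976, 0.1702]
ee_rot: [[0.003, 1.0, 0.002], [1.0, -0.003, -0.002], [-0.002, 0.002, -1.0]]
wrist_force: [-0.5, -1.0, 0.4]
opening: 0.0855
```

>>> send_rows(
  increments=[
    [[0,0,0,0,1],[0,0,0,0,1],[0,0,0,0,1]],
  ],
)

```text
t: 10.05
tool_pos: [0.6067, -0.1982, 0.1707]
ee_rot: [[0.004, 1.0, 0.002], [1.0, -0.004, -0.002], [-0.002, 0.002, -1.0]]
wrist_force: [0.4, -1.0, -0.1]
opening: 0.0853
```

```bash
python3 - <<'E'
from h import *
d=grab("wrist","w3.png",scale=1.56); s=arm.sense();print(s["t"],s["tool_pos"],s["joints"])
E
```

```text
10.1 [ 0.60653709 -0.19847166  0.17066376] [-2.03685113e+01  3.28944249e+00  9.18069128e+01 -8.98674577e-02
  8.47657490e+01 -2.01199707e+01]
```

View pics/w3.png

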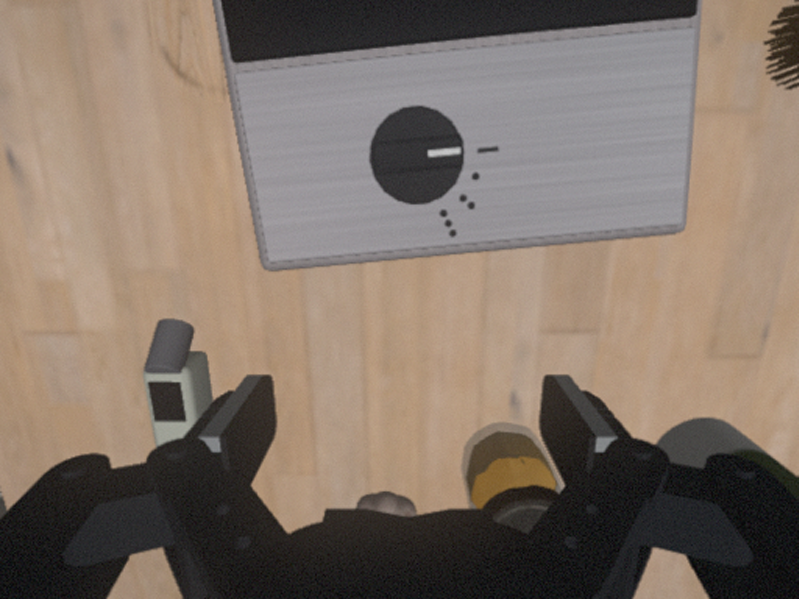

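Thermometer lies flat at the left. The dial disc spans columns 370–464 with its bottom edge near row 204; the pointer runs (428,153)–(461,151) and the rest mark (478,150)–(498,149).

```bash
python3 - <<'E'
from h import *
from scipy.optimize import least_squares as ls
d=dict(np.load("pics/w3.png.npz"))
b=lambda uv,z:back(d,np.array(uv,float)/1.56,z)
p=b([(370.5,156),(464,152),(417,204.5),(380,187),(452,185)],.046)[:,:2]
s=ls(lambda q:np.hypot(*(p-q[:2]).T)-q[2],[.61,-.12,.027]);print("disc",s.x,s.fun)
ang=lambda v:np.degrees(np.arctan2(v[1],v[0]))
m=b([(478,150),(498,149)],.042);print("mark",m,ang(m[1]-m[0]))
t=b([(428,153.5),(461,151.5)],.078);print("pointer",t,ang(t[1]-t[0]))
h=b([(266,268),(684,231)],.042);print("hob",h,ang(h[1]-h[0]))
im=cv2.imread("pics/w3.png")
dd=b([(475.5,176),(463,198),(471.5,205.5),(444,213),(448.5,223.5),(453,233)],.042)
for v in np.vstack([m,dd]): print(np.round(v[:2],4),ang(v[:2]-s.x[:2]))
E
```

```text
disc [ 0.61209959 -0.11876471  0.02649044] [-0.00037826  0.00046228  0.00020875  0.00038605 -0.00067882]
mark [[ 0.64743537 -0.11513514  0.042     ]
 [ 0.65889902 -0.1146043   0.042     ]] 2.651268862995352
pointer [[ 0.61712138 -0.11808484  0.078     ]
 [ 0.63354847 -0.11717512  0.078     ]] 3.169755710160428
hob [[ 0.51953396 -0.18376417  0.042     ]
 [ 0.7744002  -0.16172199  0.042     ]] 4.942941899835828
[ 0.6474 -0.1151] 5.864660601839235
[ 0.6589 -0.1146] 5.080170064134371
[ 0.6465 -0.1296] -17.391970008626803
[ 0.6396 -0.1421] -40.2483601131284
[ 0.6448 -0.1464] -40.23005105633187
[ 0.6286 -0.1508] -62.74593859465267
[ 0.6314 -0.157 ] -63.20636457310155
[ 0.6342 -0.1627] -63.24598676528337
```

>>> send_rows(
  increments=[
    [[0.02,0.003,0,-8,1],[0.045,0.0055,0,-16,1],[0.065,0.0055,0,-24,1],[0.08,0.0055,0,-32,1],[0.08,0.0055,0,-40,1]],
  ],
)

```text
t: 10.6
tool_pos: [0.6118, -0.118, 0.171]
ee_rot: [[-0.644, 0.765, 0.002], [0.765, 0.644, -0.002], [-0.003, 0.0, -1.0]]
wrist_force: [-0.2, -0.3, -0.1]
opening: 0.0856
```

>>> send_rows(
  increments=[
    [[0,0,0,-8,1],[0,0,0,-16,1],[0,0,0,-24,1],[0,0,0,-32,1],[0,0,0,-40,1]],
  ],
)

```text
t: 11.1
tool_pos: [0.6112, -0.1191, 0.1713]
ee_rot: [[-0.986, 0.168, 0.002], [0.168, 0.986, -0.002], [-0.003, -0.002, -1.0]]
wrist_force: [-0.4, 0.5, -0.8]
opening: 0.0857
```

```bash
cat >> h.py <<'E'
def to(x,y,z,yaw):
    "tool-frame shift to world TCP, turn so tool y is at yaw deg (world)"
    s=arm.sense();R=np.array(s["ee_rot"]);v=R.T@(np.array([x,y,z])-s["tool_pos"])
    a=np.degrees(np.arctan2(R[1,1],R[0,1]));print(s["t"],"pos",np.round(s["tool_pos"],4),"yaw",round(a,2),"shift",np.round(v,4),"turn",round((a-yaw+180)%360-180,2),"F",np.round(s["wrist_force"],1),"M",np.round(s["moment"],3),"op",s["opening"],"j6",s["joints"][5])
E
python3 -c "
from h import *
to(.6121,-.1187,.13,95)"
```

```text
11.1 pos [ 0.6112 -0.1191  0.1713] yaw 80.33 shift [-0.0007  0.0006  0.0413] turn -14.67 F [-0.4  0.5 -0.8] M [-0.008  0.017  0.025] op 0.08572868623853432 j6 -93.64871898872437
```

>>> send_rows(
  increments=[
    [[-0.0007,0.0006,0.015,-8,1],[-0.0007,0.0006,0.03,-14.7,1],[-0.0007,0.0006,0.05,-14.7,0.8],[-0.0007,0.0006,0.06,-14.7,0.7],[-0.0007,0.0006,0.06,-14.7,0.6]],
  ],
)

```text
t: 11.6
tool_pos: [0.6113, -0.1194, 0.1102]
ee_rot: [[-0.996, -0.086, 0.001], [-0.086, 0.996, -0.002], [-0.0, -0.002, -1.0]]
wrist_force: [0.2, 0.1, -0.2]
opening: 0.0515
```

```bash
python3 -c "
from h import *
to(.6121,-.1187,.052,95)
grab('side','s3.png',crop=(220,140,360,260),scale=5)"
```

```text
11.6 pos [ 0.6113 -0.1194  0.1102] yaw 94.94 shift [-0.0009  0.0007  0.0582] turn -0.06 F [ 0.2  0.1 -0.2] M [-0.002  0.063 -0.005] op 0.051457465684578055 j6 -108.26791254119414
```

View pics/s3.png

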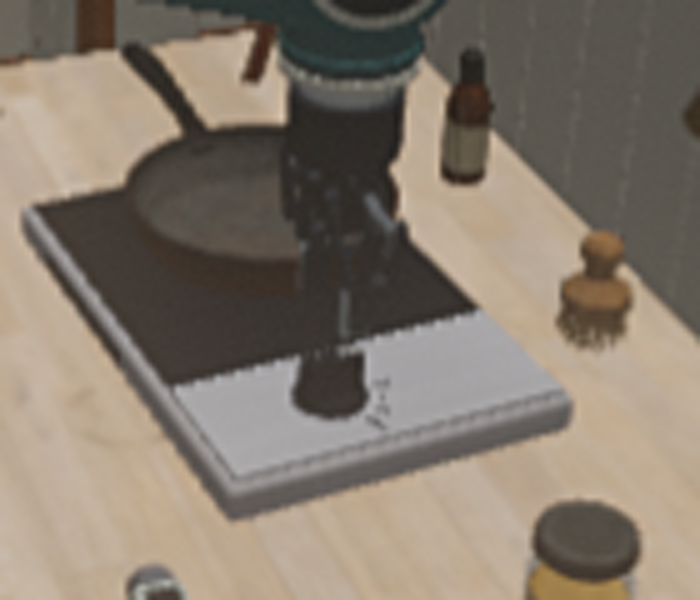

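The gripper stands above the dial (dial at about (335,385) in the crop) with the jaws spanning across the bar. Descending and gripping.

>>> send_rows(
  increments=[
    [[-0.0009,0.0007,0.02,0,0.6],[-0.0009,0.0007,0.04,0,0.6],[-0.0009,0.0007,0.053,0,0.6],[-0.0009,0.0007,0.058,0,0.6],[-0.0009,0.0007,0.058,0,0.4]],
  ],
)

```text
t: 12.15
tool_pos: [0.6128, -0.1188, 0.0536]
ee_rot: [[-0.996, -0.086, 0.002], [-0.086, 0.996, -0.002], [-0.002, -0.002, -1.0]]
wrist_force: [-0.5, -0.3, -0.3]
opening: 0.0379
```

>>> send_rows(
  increments=[
    [[0,0,0,0,0.2],[0,0,0,0,0],[0,0,0,0,0],[0,0,0,0,0],[0,0,0,0,0]],
  ],
  newtons=40,
)

```text
t: 12.65
tool_pos: [0.6134, -0.1195, 0.055]
ee_rot: [[-0.996, -0.086, 0.004], [-0.086, 0.996, -0.004], [-0.003, -0.004, -1.0]]
wrist_force: [-0.2, -5.5, 2.8]
opening: 0.015
```

```bash
python3 -c "
from h import *
to(.6121,-.1187,.052,95)"
```

```text
12.65 pos [ 0.6134 -0.1195  0.055 ] yaw 94.93 shift [0.0012 0.0009 0.003 ] turn -0.07 F [-0.2 -5.5  2.8] M [-0.718  0.135  0.071] op 0.015045202005965971 j6 -108.17903030082684
```

>>> send_rows(
  increments=[
    [[0,0,0,5,0],[0,0,0,10,0],[0,0,0,15,0],[0,0,0,20,0],[0,0,0,25,0]],
  ],
)

```text
t: 13.15
tool_pos: [0.6133, -0.12, 0.0551]
ee_rot: [[-0.938, 0.347, 0.004], [0.347, 0.938, -0.005], [-0.005, -0.003, -1.0]]
wrist_force: [1.2, -5.1, -8.0]
opening: 0.0153
```

>>> send_rows(
  increments=[
    [[0,0,0,5,0],[0,0,0,10,0],[0,0,0,15,0],[0,0,0,20,0],[0,0,0,25,0]],
  ],
)

```text
t: 13.65
tool_pos: [0.6131, -0.1205, 0.0551]
ee_rot: [[-0.701, 0.713, 0.003], [0.713, 0.701, -0.005], [-0.006, -0.001, -1.0]]
wrist_force: [-1.3, -5.1, -7.0]
opening: 0.0149
```

```bash
python3 -c "
from h import *
to(.6134,-.1195,.055,95-68.75)"
```

```text
13.65 pos [ 0.6131 -0.1205  0.0551] yaw 44.51 shift [0.0005 0.0009 0.0001] turn 18.26 F [-1.3 -5.1 -7. ] M [-0.682  0.023  0.098] op 0.014914607175300396 j6 -57.773099145400224
```

>>> send_rows(
  increments=[
    [[0,0,0,5,0],[0,0,0,10,0],[0,0,0,15,0],[0,0,0,18.3,0],[0,0,0,18.3,0]],
  ],
)

```text
t: 14.15
tool_pos: [0.6128, -0.1207, 0.055]
ee_rot: [[-0.441, 0.898, 0.003], [0.898, 0.441, -0.006], [-0.006, -0.0, -1.0]]
wrist_force: [-0.8, -2.9, -5.7]
opening: 0.0151
```

>>> send_rows(
  increments=[
    [[0,0,0,0,0],[0,0,0,0,0],[0,0,0,0,0],[0,0,0,0,0],[0,0,0,0,0]],
  ],
)

```text
t: 14.65
tool_pos: [0.6128, -0.1208, 0.0551]
ee_rot: [[-0.441, 0.898, 0.003], [0.897, 0.441, -0.006], [-0.006, -0.0, -1.0]]
wrist_force: [-0.3, -3.3, -6.0]
opening: 0.0149
```

```bash
python3 -c "
from h import *
to(.6134,-.1195,.055,95-68.75)
a=grab('wrist','w4.png')['pixels'][:,:,::-1]
b=grab('scene','c4.png')['pixels'][150:342,215:407,::-1]
cv2.imwrite('pics/m4.png',np.hstack([cv2.resize(a,(400,300)),cv2.resize(b,(400,400),interpolation=cv2.INTER_CUBIC)[:300]]))
b=cv2.resize(b,(600,600),interpolation=cv2.INTER_CUBIC);cv2.imwrite('pics/c4b.png',b)
print(arm.sense()['qvel'])"
```

```text
14.65 pos [ 0.6128 -0.1208  0.0551] yaw 26.17 shift [0.0009 0.0011 0.0001] turn -0.08 F [-0.3 -3.3 -6. ] M [-0.291 -0.     0.103] op 0.014901523598701503 j6 -39.439437019454516
[-0.09373936  0.02142725  0.02463903 -0.07639706  0.0337563   0.12026608]
```

View pics/c4b.png

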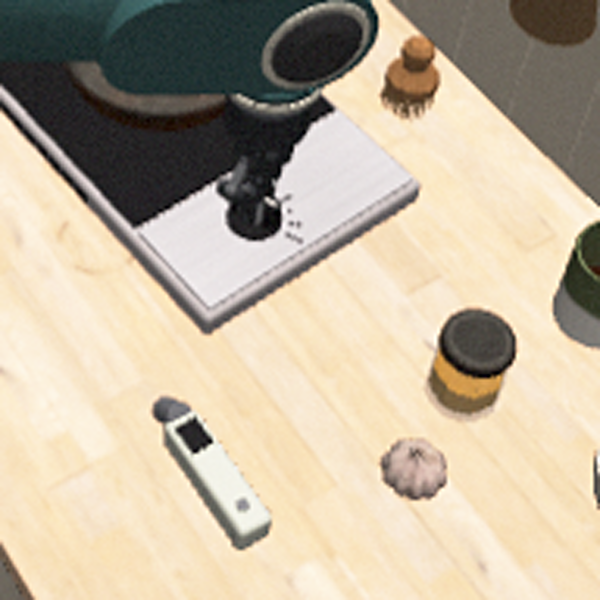

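View pics/w4.png

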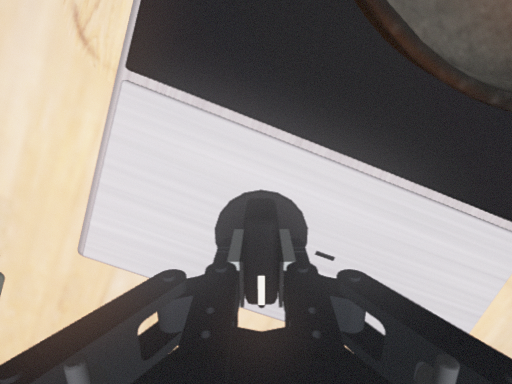

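The scene view shows the thermometer lying flat at about (215,475) with the jar and garlic in place. The wrist view shows the bar clamped between the pads, with its pointer at (261,277)–(262,303) along the tool's axis. The tool's yaw puts the dial about 68.8° from rest, or 1.2 rad. The spring moment of about 0.10 N m fits that.

```bash
python3 -c "
from cell import arm
print(arm.hand_in())"
```

```text
the job is handed in; nothing more can be done
None
```

I handed the job in at about 14.7 s; it reported no verdict, so success is judged only by my own checks.

- **Thermometer aim:** I held it level for just over 2 s, about 16 cm from the pan's middle. The estimated aim error was a few mm, and a projected model matched the side view to about a pixel. The pan's centre came from fitting its rim; the scene, side and wrist camera estimates differed by about 1–2 cm, still inside the ±35 mm allowed.
- **Laying it down:** I put it back in its original spot and let go. Later pictures show it lying flat and untouched.
- **Dial:** I turned it clockwise about 68.8° (1.2 rad) with the jaws and am still holding it there at 40 N. The spring moment read about 0.10 N m, close to the 0.12 N m expected, and the arm was still. The dial angle comes from the tool's yaw relative to the hob's edge. A direct pointer measurement at rest read 1.8° lower, which would put it at about 1.17 rad, also within range.
- **Surroundings:** The jar and garlic looked unmoved, and I never touched the pan or the lemon. I did not measure the pan's position again at the end.

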